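# Feel a chainsaw guide bar's rail for burrs

### The arm

A 7-joint arm with a two-finger parallel gripper is mounted at the origin on the work surface. World frame = base frame: x ahead of the robot, y to its left, z up, the work surface at z = 0. Lengths are in mm, angles in rad, forces in N, time in s.
With the tool pointing down it reaches from about 425 to 875 mm from the base axis. Payload 4.7 kg.
Tool frame: the origin (TCP) lies midway between the tips of the shut fingers; the grasp point (between the pads) lies 19 mm behind it (tcp_to_grasp is the distance from the TCP to the grasp point, in mm); z points along the fingers, y is the line along which they close (so a half turn about z gives the same grasp; the last joint's range is limited). The gripper opens to 85 mm and grips with 20 to 120 N. Pads are 22 mm wide; open, the fingers measure 114 mm over their backs; the gripper's body (76 mm by 85 mm) begins 54 mm behind the grasp point. The pads swing forward as they close: fully open they stand 13 mm farther back than shut.
Start: joints at [1.139, 0.321, -0.07, 1.45, 0.023, 1.371, -0.057], TCP at [280.251, -586.502, 231.349] pointing down, gripper open.
Joint ranges: [-2.86, 2.86], [-0.3, 2.09], [-1.38, 1.24], [0.06, 2.45], [-1.56, 4.7], [0.09, 2.05], [-2.69, 2.69]. Speed limits (rad/s): [2.57, 2.57, 3.14, 3.14, 3.14, 3.14, 3.14].

### API

Orientations are given as a 3x3 rotation matrix whose columns are the frame's x, y, z axes.
In Python, from cell import observe, read_camera, close_job, tcp_to_grasp gives the robot as it stands.
- The arm moves only by the shell command python3 -m inch 'ROWS' [FORCE]. ROWS is JSON, a list of rows, each an object with "fingers": the opening, from 0 (shut) to 1 (fully open); "dp": the shift along the world's x, y, z in mm, a list of three; "twist": the turn about the world's z in rad. In form: [{"fingers": fingers, "dp": [x, y, z], "twist": twist}, ...]. A call has 1 to 5 rows; each row shifts and turns the commanded pose from where the row before left it; what a row does not reach is not made up. A row lasts 1/8 s, in which the tool goes at most 62.5 mm and 10.7 degrees, less where a joint would pass 70% of its speed; a pose out of reach is approached as far as the arm can. A call with a gripper value outside its range is refused whole. The fingers move at their own pace and stop on an object; FORCE is the grip in N (left out, the last holds). Time passes only in rows, so rows that do not move let the fingers close. It gives the time, the measured TCP pose, the force, the opening and the grip force at its end, in the units of the state.
- observe(): the state, without advancing time (a new reading comes with each control period).
- read_camera(name): name is "scene" or "top" or "wrist"; returns a dict with "img" (384x512x3 uint8, red, green, blue), "z_map" (384x512 float32, mm along the optical axis (not along the pixel's ray), 0 where there is no reading), "fx", "fy", "cx", "cy" (pixels), "eye" and "attitude" of the camera in the world. Camera axes: x right, y down, z forward; pixel columns grow to the right and rows downward; lengths in mm; the calibration is good to about 2 mm. A picture is of the moment at which its call begins.
- close_job(): hands the job in; it is judged then, once.
The state is a dict: "clock": time; "joint_pos": joint angles; "dq": joint speeds; "joint_torque": joint torques, N m; "tool_pos": TCP position; "ee_rot": TCP orientation; "contact_force": force on the tool from outside, world axes, zero at the start; "moment": the same for the moment, N m; "opening": opening from 0.0 (shut) to 1.0 (fully open); "grip_force": force on a finger pad.
Only numpy, scipy, OpenCV 4.12 (cv2) and the standard library are available. Lean on these libraries where they do the work, as an engineer would, in place of code of your own. Each camera call takes 0.05 s, during which the arm holds its last target. There are 200 camera calls.

### The job

Feel the top rail of the chainsaw guide bar for burrs: touch it at the end yellow mark beside the green magnet and run your fingertips lightly along the curved rail, over all five yellow marks in order, to the end mark beside the red magnet, without lifting off on the way. Press so gently that the sprung bar gives only a few millimetres, do not pinch it or pull it up, and leave everything else where it is. Then lift your fingers clear so that the bar floats back up.

Things in the scene. Friction and masses are not known exactly. Their poses are not given: they have to be found in the camera images.
- guide_bar (a joint): how far the chainsaw guide bar, clamped on a sprung aluminium carriage, is pushed straight down, in m: 0 at rest, positive down, hard stop at 0.014, negative if pulled up. The springs give 0.7 N per mm, with slight damping. 0.002 to 0.006 is a light touch; more than 0.010 is too hard; under 0.0003 counts as not touching
- stand: fixed blue steel base plate under the bar, 200 x 400 x 16 mm (x, y, z), axes parallel to the bar's, bar over its centre. Origin under its centre, on the bench. Four guide posts, 10 mm diameter, at x = +-30, y = +-80 mm end 75 mm above the bench
- mark_1 (a point): middle of the rail's top face at the end yellow mark near the square heel (mark_3's y = -100 mm). Each mark is a yellow band, 10 mm wide along the rail, 16 mm down both sides; a touch within 18 mm of it horizontally counts, taken at the point midway between the two fingers, so they are best kept shut and pointing about straight down
- mark_2 (a point): the same at the next mark (mark_3's y = -50 mm)
- mark_3 (a point): the same at the middle mark, the top of the arc, 120 mm above the bench at rest. Its axes are the bar's: x across, y along to the nose, z up. The bar stands on edge: 6 mm thick, 70 mm high, from y = -140 mm (square heel) to +154 mm (round nose). The rail is a convex arc of radius 600 mm in the y-z plane: 2.1 mm lower at y = +-50 mm, 8.4 mm lower at +-100 mm
- mark_4 (a point): the same at the next mark (mark_3's y = +50 mm)
- mark_5 (a point): the same at the end mark near the round nose (mark_3's y = +100 mm)
- green_magnet: green disc, 40 mm diameter, 8 mm high, fixed on the blue base plate level with one of the two end marks, 70 mm to the side of the bar (mark_3's +x side): the trace starts at that end. It may be at either end. Origin at the centre of its underside
- red_magnet: the same in red, level with the other end mark: the trace finishes there
- bar_nut: bystander: loose steel flange nut, 24 mm diameter, 16 mm high, on the base plate. Origin under its centre
- sprocket: bystander: loose dark steel sprocket, 44 mm diameter, 16 mm high, on the base plate. Origin under its centre
- oil_bottle: bystander: small white oil bottle with red cap, 32 mm diameter, 60 mm high, standing on the base plate. Origin under its centre
- brass_block: bystander: loose brass block, 20 x 40 x 20 mm, on the base plate. Origin under its centre
- wrench: bystander: spanner lying on the bench along its own x. Origin under its middle
- grease_pot: bystander: open blue plastic pot, 70 mm diameter, 70 mm high, standing on the bench. Origin under its centre
- driver: bystander: screwdriver with orange handle lying on the bench along its own x. Origin under its middle
- parts_tray: bystander: shallow aluminium tray 140 x 100 x 30 mm on the bench. Origin under its centre

How it is judged:
By the outcome, as a careful person would: the job done as asked, in the order asked, and still so for the second after the job is handed in, with the robot touching nothing.
It also fails if it takes over 48 s, if anything falls off the work surface, if the arm or the gripper's body presses on something with over 40 N, if the wrist force passes 120 N, or if a joint passes its speed limit or range.

## Working session

There is one attempt and no reset: what is moved stays moved. The work goes in short steps, Python scripts to look and compute and a shell command to move; the robot and the scene stay as the last step left them, time stands still between calls to the robot, and variables do not carry over. Pictures are saved under pics/ and viewed, at most 10 in all, crops included, and the job is handed in when it is done.

```bash
mkdir -p pics; cat > h.py <<'E'
import numpy as np, cv2
from cell import observe, read_camera, close_job, tcp_to_grasp
def pts(c):
    v,u=np.mgrid[0:384,0:512]; z=c["z_map"]
    p=np.stack([(u-c["cx"])/c["fx"]*z,(v-c["cy"])/c["fy"]*z,z],-1)
    return p@np.array(c["attitude"]).T+np.array(c["eye"])
def hsv(c): return cv2.cvtColor(c["img"],cv2.COLOR_RGB2HSV)
E
python3 - <<'E'
from h import *
for n in("scene","top"):
    c=read_camera(n); cv2.imwrite(f"pics/{n}0.png",c["img"][...,::-1]); P=pts(c);H=hsv(c);ok=c["z_map"]>0
    print(n,c["eye"],np.array(c["attitude"]).round(3).tolist(),c["fx"])
    for nm,lo,hi in(("yel",(22,120,100),(35,255,255)),("grn",(45,100,50),(85,255,255)),("red",(0,150,80),(6,255,255)),("red2",(172,150,80),(180,255,255))):
        m=cv2.inRange(H,lo,hi)&(ok*255).astype(np.uint8)
        k,l,s,ce=cv2.connectedComponentsWithStats(m)
        for i in range(1,k):
            if s[i,4]>8: print(nm,s[i].tolist(),np.median(P[l==i],0).round(1),P[l==i][:,2].max().round(1))
s=observe(); print(s["clock"],s["tool_pos"],np.array(s["ee_rot"]).round(3).tolist(),s["opening"],s["contact_force"])
E
```

```text
scene [1772.29339759   25.57694864 1164.52457663] [[-0.038, 0.658, -0.752], [0.999, 0.038, -0.018], [0.017, -0.752, -0.659]] 493.8577887619755
yel [273, 259, 9, 3, 11] [834.7  70.9  68.7] 72.9
yel [240, 266, 2, 6, 9] [875.8 -36.3  70.7] 76.0
yel [259, 283, 5, 3, 9] [927.6  24.5  67.8] 72.8
grn [0, 1, 10, 2, 12] [ 369.8 -747.2  613. ] 615.0
grn [35, 140, 23, 34, 550] [ 555.6 -673.3  195.6] 206.9
grn [53, 180, 7, 4, 11] [ 567.5 -657.2  102.4] 108.5
grn [293, 221, 12, 10, 97] [652.6 136.7  24.8] 32.0
red [21, 213, 158, 87, 7087] [ 881.  -391.7  166.1] 173.5
red [233, 214, 10, 8, 63] [626.5 -59.7  24.6] 30.8
red [399, 247, 11, 9, 80] [884.2 399.8 180.7] 186.5
red [153, 279, 6, 6, 11] [ 944.5 -260.8   82.8] 93.7
red [133, 296, 5, 3, 9] [ 944.3 -329.1   10.6] 19.1
red [151, 297, 10, 3, 15] [ 945.3 -268.2   10.8] 17.6
red2 [126, 216, 13, 1, 13] [ 778.3 -351.2  165.8] 170.6
top [ 363.20260625   -3.13604418 1415.87733911] [[0.024, -0.989, 0.149], [-1.0, -0.024, -0.0], [0.004, -0.149, -0.989]] 488.8148650717397
yel [234, 61, 43, 35, 1190] [892.4  20.6   8. ] 80.7
grn [207, 152, 14, 14, 151] [649.6 136.4  24.8] 33.0
grn [504, 174, 8, 17, 71] [ 577.4 -637.   185.9] 199.4
grn [498, 191, 14, 14, 69] [ 541.1 -657.7  123. ] 174.1
red [340, 44, 151, 70, 8736] [ 852.6 -408.7  167.1] 176.2
red [107, 54, 11, 11, 96] [880.1 399.  181.3] 187.8
red [277, 165, 10, 10, 73] [622.9 -63.5  25.9] 32.1
red2 [275, 164, 13, 12, 50] [619.1 -56.6  25.5] 31.3
0.1 [ 280.02494199 -586.04605735  230.32001382] [[0.902, 0.431, -0.001], [0.431, -0.902, 0.002], [-0.0, -0.002, -1.0]] 1.0010087907831948 [-0.00141767  0.00687668 -0.34442023]
```

View pics/top0.png

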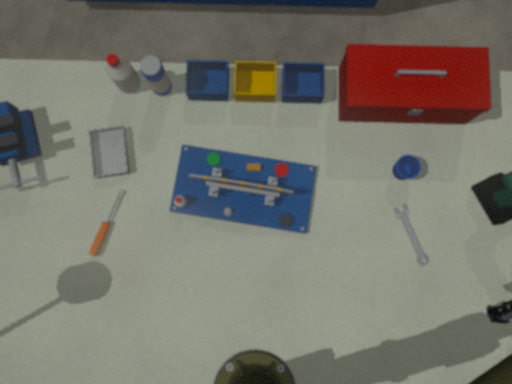

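View pics/scene0.png

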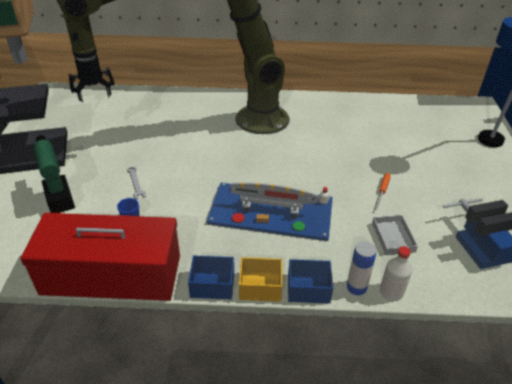

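The top view shows the bar running from about (190,177) to (293,192). The green magnet is at (214,159) and the red at (282,170), so the nose and the start are on the +y side. Next I refine this using the magnets, the plate and the rail itself.

```bash
cat > m.py <<'E'
from h import *
def ray(c,u,v,z):
    d=np.array(c["attitude"])@np.array([(u-c["cx"])/c["fx"],(v-c["cy"])/c["fy"],1]); e=np.array(c["eye"]); return (e+d*(z-e[2])/d[2])[:2]
def mag(c,lo,hi,box):
    m=np.zeros((384,512),np.uint8)
    for a,b in zip(lo,hi): m|=cv2.inRange(hsv(c),a,b)
    k=np.zeros_like(m);x0,x1,y0,y1=box;k[y0:y1,x0:x1]=255
    cn=max(cv2.findContours(m&k,cv2.RETR_EXTERNAL,cv2.CHAIN_APPROX_NONE)[0],key=cv2.contourArea)
    q=np.array([ray(c,*p[0],24) for p in cn]).astype(np.float32); return np.array(cv2.minEnclosingCircle(q)[0]),cv2.minEnclosingCircle(q)[1]
if __name__=="__main__":
  for n,box in(("top",(160,330,130,240)),("scene",(200,340,170,245))):
    c=read_camera(n)
    g,rg=mag(c,[(45,80,40)],[(85,255,255)],box); r,rr=mag(c,[(0,120,60),(170,120,60)],[(8,255,255),(180,255,255)],box if n=="top" else(225,250,205,230))
    y=(g-r)/np.linalg.norm(g-r); x=np.array([y[1],-y[0]])
    print(n,"G",g,rg,"R",r,rr,"dist",np.linalg.norm(g-r),"yaw",np.arctan2(y[1],y[0]),"m_g",g-70*x,"m_r",r-70*x,"m3",(g+r)/2-70*x)
    P=pts(c); ctr=(g+r)/2-70*x; L=P[...,:2]-ctr; a=L@x; b=L@y
    m=(P[...,2]>95)&(P[...,2]<135)&(abs(a)<30)&(abs(b)<165)
    print(" rail pts",m.sum(),"fit",np.polyfit(b[m],a[m],1),"b range",b[m].min(),b[m].max(), "z top",np.percentile(P[...,2][m&(abs(b)<20)],[50,90]))
    bl=cv2.inRange(hsv(c),(100,120,40),(125,255,255)); k=np.zeros_like(bl); k[130:245,160:345]=255
    cn=cv2.convexHull(max(cv2.findContours(bl&k,cv2.RETR_EXTERNAL,cv2.CHAIN_APPROX_NONE)[0],key=cv2.contourArea))
    print(" plate",cv2.minAreaRect(np.array([ray(c,*p[0],16) for p in cn]).astype(np.float32)))
    cv2.imwrite(f"pics/{n}_crop.png",cv2.resize(c["img"][box[2]:box[3],box[0]:box[1],::-1],None,fx=4,fy=4,interpolation=cv2.INTER_CUBIC))
E
python3 m.py
```

```text
top G [649.9855957  136.04872131] 19.998987197875977 R [622.85394287 -61.67273331] 19.539104461669922 dist 199.57429744982062 yaw 1.4344264163010818 m_g [580.63547397 145.56505544] m_r [553.50382114 -52.15639918] m3 [567.06964755  46.70432813]
 rail pts 350 fit [ 1.64538484e-03 -1.91008549e+00] b range -138.97028107413382 150.71722864333455 z top [118.96247755 123.03010874]
 plate ((566.993408203125, 46.30543518066406), (392.3618469238281, 192.86753845214844), 82.0292739868164)
scene G [651.00146484 136.50402832] 21.77555274963379 R [623.02325439 -60.625     ] 21.719791412353516 dist 199.10458072694195 yaw 1.4298095440459517 m_g [581.69601777 146.34044054] m_r [553.71780732 -50.78858778] m3 [567.70691254  47.77592638]
 rail pts 536 fit [-0.00141114 -0.23279257] b range -140.49558513984397 151.03203215404997 z top [111.15407774 122.75442904]
 plate ((574.1281127929688, 46.960662841796875), (391.97430419921875, 197.76937866210938), 81.6917724609375)
```

View pics/top_crop.png

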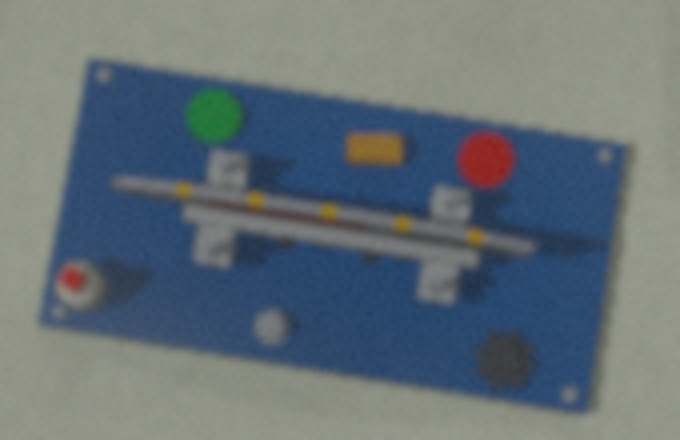

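The crop shows the five yellow marks on the rail, from (185,190) at the green end to (476,238) at the red end. The magnets put mark_3 at about (567,47) with the bar heading at 1.433 rad. The start mark is mark_5, near (581,146), and the finish is near (553,-52). I'll move there with the fingers shut and the closing line along the bar.

```bash

python3 -m inch '[{"fingers":0,"dp":[20,49,0],"twist":-0.039},{"fingers":0,"dp":[20,49,0],"twist":-0.039},{"fingers":0,"dp":[20,49,0],"twist":-0.039},{"fingers":0,"dp":[20,49,0],"twist":-0.039},{"fingers":0,"dp":[20,49,0],"twist":-0.039}]'
python3 -m inch '[{"fingers":0,"dp":[20,49,0],"twist":-0.039},{"fingers":0,"dp":[20,49,0],"twist":-0.039},{"fingers":0,"dp":[20,49,0],"twist":-0.039},{"fingers":0,"dp":[20,49,0],"twist":-0.039},{"fingers":0,"dp":[20,49,0],"twist":-0.039}]'
```

```text
clock: 0.82
tool_pos: [380.7, -339.8, 231.3]
ee_rot: [[0.969, 0.247, 0.0], [0.247, -0.969, -0.0], [0.0, 0.0, -1.0]]
contact_force: [1.0, -0.5, 0.4]
opening: 0.001
grip_force: 0.0
clock: 1.45
tool_pos: [480.6, -94.9, 231.5]
ee_rot: [[0.999, 0.054, 0.0], [0.054, -0.999, -0.001], [0.0, 0.001, -1.0]]
contact_force: [0.6, 0.3, -0.1]
opening: 0.003
grip_force: 0.0
```

```bash

python3 -m inch '[{"fingers":0,"dp":[20,48,0],"twist":-0.039},{"fingers":0,"dp":[20,48,0],"twist":-0.039},{"fingers":0,"dp":[20,48,0],"twist":-0.039},{"fingers":0,"dp":[20,48,0],"twist":-0.039},{"fingers":0,"dp":[20,48,0],"twist":-0.037}]'
python3 -m inch '[{"fingers":0,"dp":[0,0,-25],"twist":0},{"fingers":0,"dp":[0,0,-25],"twist":0},{"fingers":0,"dp":[0,0,-25],"twist":0},{"fingers":0,"dp":[0,0,-15],"twist":0},{"fingers":0,"dp":[0,0,0],"twist":0}]'
python3 - <<'E'
from h import *
c=read_camera("scene"); cv2.imwrite("pics/s1.png",cv2.resize(c["img"][130:250,200:350,::-1],None,fx=5,fy=5,interpolation=cv2.INTER_CUBIC))
c=read_camera("wrist"); cv2.imwrite("pics/w1.png",c["img"][...,::-1])
for i in range(6):
    s=observe(); print(s["clock"],np.round(s["contact_force"],2),np.round(s["tool_pos"],2)); read_camera("wrist")
E
```

```text
clock: 2.08
tool_pos: [580.8, 144.7, 231.3]
ee_rot: [[0.99, -0.139, 0.0], [-0.139, -0.99, -0.0], [0.0, 0.0, -1.0]]
contact_force: [-0.5, 0.5, 0.2]
opening: -0.006
grip_force: 0.0
clock: 2.7
tool_pos: [579.6, 143.2, 140.3]
ee_rot: [[0.991, -0.137, -0.002], [-0.137, -0.991, -0.0], [-0.002, 0.001, -1.0]]
contact_force: [-0.0, -0.6, 0.9]
opening: 0.002
grip_force: 0.0
2.8 [-0.4  -0.07  0.09] [580.74 143.65 142.17]
2.85 [0.32 0.04 0.09] [580.98 143.73 142.53]
2.9 [0.21 0.7  0.24] [581.03 143.75 142.61]
2.95 [-0.36  0.77  0.44] [580.97 143.7  142.55]
3.0 [-0.47 -0.04  0.38] [580.84 143.67 142.39]
3.05 [ 0.23 -0.72  0.25] [580.73 143.6  142.22]
```

View pics/s1.png

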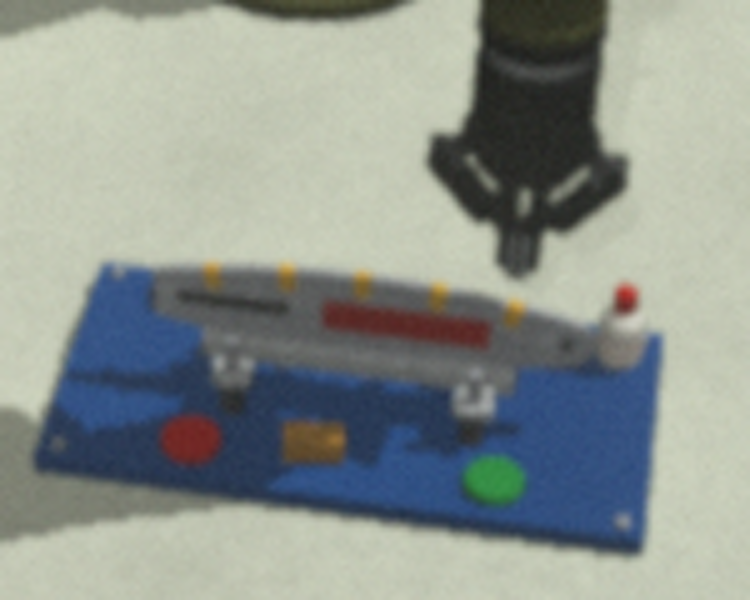

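View pics/w1.png

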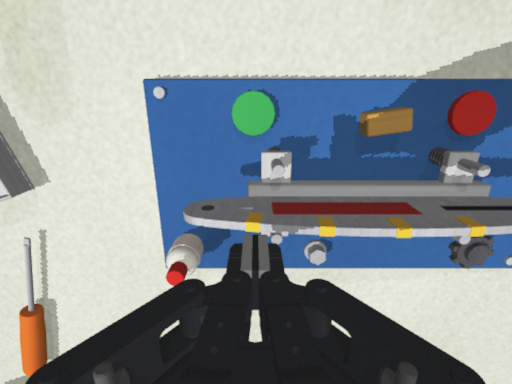

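The fingertips are shut and hang just above the first mark: tip at (517,272), mark at (515,312) in the crop, and the wrist view agrees. I'll descend towards contact.

```bash

python3 -m inch '[{"fingers":0,"dp":[0,1,-10],"twist":0},{"fingers":0,"dp":[0,0,-10],"twist":0},{"fingers":0,"dp":[0,0,-5],"twist":0},{"fingers":0,"dp":[0,0,0],"twist":0}]' 
cat > f.py <<'E'
from h import *
F=[];T=[]
for i in range(5):
    read_camera("top"); s=observe(); F.append(s["contact_force"]);T.append(s["tool_pos"])
print(s["clock"],"F",np.mean(F,0).round(2),"sd",np.std(F,0).round(2),"TCP",np.mean(T,0).round(2))
E
python3 f.py
python3 -m inch '[{"fingers":0,"dp":[0,0,-2],"twist":0},{"fingers":0,"dp":[0,0,-2],"twist":0},{"fingers":0,"dp":[0,0,0],"twist":0}]' 
python3 f.py
```

```text
clock: 3.6
tool_pos: [579.8, 144.4, 115.5]
ee_rot: [[0.991, -0.137, -0.001], [-0.137, -0.991, -0.0], [-0.001, 0.0, -1.0]]
contact_force: [0.2, 0.5, 0.3]
opening: -0.002
grip_force: 0.0
3.85 F [-0.25 -0.11  0.27] sd [0.5  0.18 0.26] TCP [580.39 144.58 116.48]
clock: 4.22
tool_pos: [580.3, 144.4, 112.2]
ee_rot: [[0.991, -0.137, -0.0], [-0.137, -0.991, -0.0], [-0.0, 0.0, -1.0]]
contact_force: [0.6, 0.6, 1.1]
opening: 0.004
grip_force: 0.2
4.475 F [0.02 0.02 0.15] sd [0.46 0.26 0.32] TCP [580.28 144.47 112.39]
```

```bash

python3 -m inch '[{"fingers":0,"dp":[0,0,-1],"twist":0},{"fingers":0,"dp":[0,0,-1],"twist":0},{"fingers":0,"dp":[0,0,0],"twist":0}]' 
python3 f.py
python3 -m inch '[{"fingers":0,"dp":[0,0,-1],"twist":0},{"fingers":0,"dp":[0,0,-1],"twist":0},{"fingers":0,"dp":[0,0,0],"twist":0}]' 
python3 f.py
```

```text
clock: 4.85
tool_pos: [580.3, 144.5, 110.4]
ee_rot: [[0.991, -0.137, 0.0], [-0.137, -0.991, -0.0], [0.0, 0.0, -1.0]]
contact_force: [-0.4, 0.3, 1.6]
opening: 0.0
grip_force: 0.8
5.1 F [-0.23 -0.24  1.28] sd [0.54 0.51 0.35] TCP [580.3  144.5  110.43]
clock: 5.48
tool_pos: [580.3, 144.5, 108.4]
ee_rot: [[0.991, -0.137, 0.0], [-0.137, -0.991, -0.0], [0.0, 0.0, -1.0]]
contact_force: [-0.4, -1.1, 2.2]
opening: -0.001
grip_force: 1.4
5.725 F [-0.45 -0.1   3.2 ] sd [0.35 0.18 0.37] TCP [580.31 144.5  108.44]
```

Contact is light: about 3 N, roughly 4 mm. I'll now run along the arc and check the force on the way.

```bash

python3 -m inch '[{"fingers":0,"dp":[-0.7,-4.95,0.78],"twist":0},{"fingers":0,"dp":[-0.7,-4.95,0.74],"twist":0},{"fingers":0,"dp":[-0.7,-4.95,0.7],"twist":0},{"fingers":0,"dp":[-0.7,-4.95,0.66],"twist":0},{"fingers":0,"dp":[-0.7,-4.95,0.6],"twist":0}]'
python3 f.py
python3 -m inch '[{"fingers":0,"dp":[-0.7,-4.95,0.58],"twist":0},{"fingers":0,"dp":[-0.7,-4.95,0.54],"twist":0},{"fingers":0,"dp":[-0.7,-4.95,0.5],"twist":0},{"fingers":0,"dp":[-0.7,-4.95,0.45],"twist":0},{"fingers":0,"dp":[-0.7,-4.95,0.4],"twist":0}]'
python3 f.py
```

```text
clock: 6.35
tool_pos: [576.8, 119.4, 112.0]
ee_rot: [[0.991, -0.137, 0.0], [-0.137, -0.991, 0.0], [0.0, -0.0, -1.0]]
contact_force: [0.8, 2.7, 2.3]
opening: -0.001
grip_force: 1.6
6.6 F [-0.04  0.96  3.16] sd [0.82 0.85 0.47] TCP [576.74 118.61 111.82]
clock: 7.22
tool_pos: [573.2, 94.6, 114.3]
ee_rot: [[0.991, -0.137, -0.0], [-0.137, -0.991, -0.0], [-0.0, 0.0, -1.0]]
contact_force: [0.3, 2.9, 3.1]
opening: 0.001
grip_force: 1.5
7.475 F [-0.03  0.29  3.2 ] sd [0.65 0.7  0.19] TCP [573.17  93.8  114.23]
```

```bash

python3 -m inch '[{"fingers":0,"dp":[-0.7,-4.95,0.37],"twist":0},{"fingers":0,"dp":[-0.7,-4.95,0.33],"twist":0},{"fingers":0,"dp":[-0.7,-4.95,0.28],"twist":0},{"fingers":0,"dp":[-0.7,-4.95,0.24],"twist":0},{"fingers":0,"dp":[-0.7,-4.95,0.2],"twist":0}]'
python3 f.py
python3 -m inch '[{"fingers":0,"dp":[-0.7,-4.95,0.16],"twist":0},{"fingers":0,"dp":[-0.7,-4.95,0.12],"twist":0},{"fingers":0,"dp":[-0.7,-4.95,0.08],"twist":0},{"fingers":0,"dp":[-0.7,-4.95,0.04],"twist":0},{"fingers":0,"dp":[-0.7,-4.95,0],"twist":0}]'
python3 f.py
```

```text
clock: 8.1
tool_pos: [569.7, 69.8, 115.7]
ee_rot: [[0.991, -0.137, -0.0], [-0.137, -0.991, -0.0], [-0.0, 0.0, -1.0]]
contact_force: [0.0, 2.3, 3.1]
opening: -0.0
grip_force: 1.4
8.35 F [-0.07  0.09  2.97] sd [0.6  0.99 0.46] TCP [569.64  69.   115.63]
clock: 8.98
tool_pos: [566.2, 45.1, 116.1]
ee_rot: [[0.991, -0.137, -0.0], [-0.137, -0.991, -0.0], [-0.0, 0.0, -1.0]]
contact_force: [1.1, 2.8, 3.4]
opening: 0.001
grip_force: 1.4
9.225 F [ 0.11 -0.03  2.88] sd [0.52 1.25 0.42] TCP [566.12  44.28 116.04]
```

```bash
python3 - <<'E'
from h import *
c=read_camera("scene"); cv2.imwrite("pics/s2.png",cv2.resize(c["img"][130:250,200:350,::-1],None,fx=5,fy=5,interpolation=cv2.INTER_CUBIC))
E
```

```text
(no output)
```

View pics/s2.png

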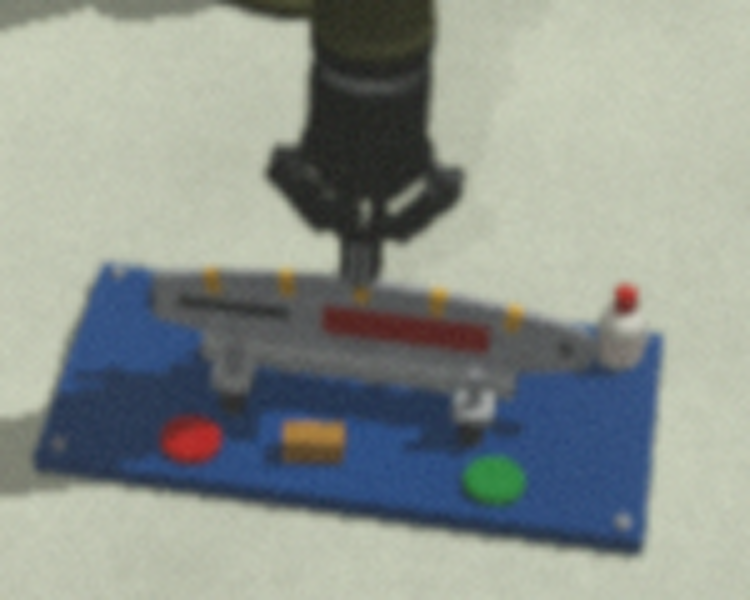

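The fingertips rest on the middle mark, at about (360,282), with about 2.9 N. I'll carry on down the far side.

```bash

python3 -m inch '[{"fingers":0,"dp":[-0.7,-4.95,-0.05],"twist":0},{"fingers":0,"dp":[-0.7,-4.95,-0.08],"twist":0},{"fingers":0,"dp":[-0.7,-4.95,-0.12],"twist":0},{"fingers":0,"dp":[-0.7,-4.95,-0.16],"twist":0},{"fingers":0,"dp":[-0.7,-4.95,-0.2],"twist":0}]'
python3 f.py
python3 -m inch '[{"fingers":0,"dp":[-0.7,-4.95,-0.25],"twist":0},{"fingers":0,"dp":[-0.7,-4.95,-0.29],"twist":0},{"fingers":0,"dp":[-0.7,-4.95,-0.33],"twist":0},{"fingers":0,"dp":[-0.7,-4.95,-0.37],"twist":0},{"fingers":0,"dp":[-0.7,-4.95,-0.4],"twist":0}]'
python3 f.py
```

```text
clock: 9.9
tool_pos: [562.7, 20.4, 115.5]
ee_rot: [[0.991, -0.137, -0.0], [-0.137, -0.991, -0.0], [-0.0, 0.0, -1.0]]
contact_force: [0.4, 1.7, 2.7]
opening: 0.001
grip_force: 1.4
10.15 F [ 0.28 -0.21  2.67] sd [0.45 0.99 0.29] TCP [562.63  19.58 115.42]
clock: 10.78
tool_pos: [559.2, -4.4, 113.8]
ee_rot: [[0.991, -0.137, -0.0], [-0.137, -0.991, -0.0], [-0.0, 0.0, -1.0]]
contact_force: [-0.5, 2.0, 2.8]
opening: -0.002
grip_force: 1.5
11.025 F [0.14 0.12 3.11] sd [0.18 0.68 0.42] TCP [559.1   -5.17 113.78]
```

```bash

python3 -m inch '[{"fingers":0,"dp":[-0.7,-4.95,-0.46],"twist":0},{"fingers":0,"dp":[-0.7,-4.95,-0.5],"twist":0},{"fingers":0,"dp":[-0.7,-4.95,-0.54],"twist":0},{"fingers":0,"dp":[-0.7,-4.95,-0.58],"twist":0},{"fingers":0,"dp":[-0.7,-4.95,-0.62],"twist":0}]'
python3 f.py
python3 -m inch '[{"fingers":0,"dp":[-0.7,-4.95,-0.66],"twist":0},{"fingers":0,"dp":[-0.7,-4.95,-0.7],"twist":0},{"fingers":0,"dp":[-0.7,-4.95,-0.74],"twist":0},{"fingers":0,"dp":[-0.7,-4.95,-0.78],"twist":0},{"fingers":0,"dp":[-0.3,-2,-0.3],"twist":0}]'
python3 f.py
```

```text
clock: 11.65
tool_pos: [555.7, -29.1, 111.1]
ee_rot: [[0.991, -0.137, -0.0], [-0.137, -0.991, -0.0], [-0.0, 0.0, -1.0]]
contact_force: [-0.5, 1.6, 2.7]
opening: -0.003
grip_force: 1.5
11.9 F [-0.17 -0.21  3.14] sd [0.45 0.83 0.24] TCP [555.57 -29.94 111.05]
clock: 12.52
tool_pos: [552.5, -51.2, 107.9]
ee_rot: [[0.991, -0.137, -0.0], [-0.137, -0.991, -0.0], [-0.0, 0.0, -1.0]]
contact_force: [-0.0, 0.9, 3.3]
opening: -0.001
grip_force: 1.6
12.775 F [0.   0.22 3.37] sd [0.41 0.8  0.65] TCP [552.53 -51.24 107.93]
```

```bash
python3 - <<'E'
from h import *
c=read_camera("scene"); cv2.imwrite("pics/s3.png",cv2.resize(c["img"][130:250,200:350,::-1],None,fx=5,fy=5,interpolation=cv2.INTER_CUBIC))
E
```

```text
(no output)
```

View pics/s3.png

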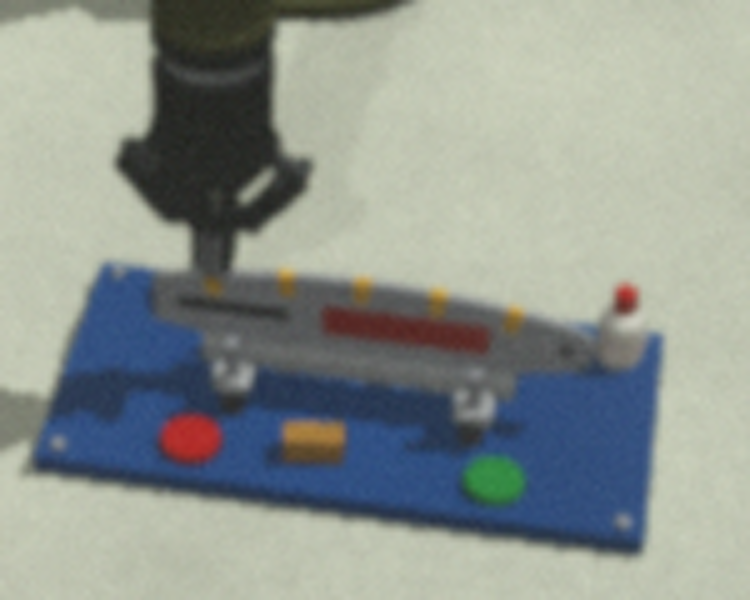

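The fingertips sit on the end mark beside the red magnet, at about (213,275). The force stayed between 2.7 and 3.4 N throughout. I'll lift straight up.

```bash

python3 -m inch '[{"fingers":0,"dp":[0,0,4],"twist":0},{"fingers":0,"dp":[0,0,8],"twist":0},{"fingers":0,"dp":[0,0,25],"twist":0},{"fingers":0,"dp":[0,0,30],"twist":0},{"fingers":0,"dp":[0,0,30],"twist":0}]'
python3 -m inch '[{"fingers":0,"dp":[0,0,0],"twist":0},{"fingers":0,"dp":[0,0,0],"twist":0},{"fingers":0,"dp":[0,0,0],"twist":0},{"fingers":0,"dp":[0,0,0],"twist":0},{"fingers":0,"dp":[0,0,0],"twist":0}]'
python3 f.py && python3 -c "
from h import *
print(close_job())"
```

```text
clock: 13.45
tool_pos: [552.2, -50.3, 205.9]
ee_rot: [[0.991, -0.136, -0.001], [-0.136, -0.991, 0.0], [-0.001, 0.0, -1.0]]
contact_force: [-0.2, 0.6, -0.2]
opening: -0.001
grip_force: 0.0
clock: 14.08
tool_pos: [552.4, -50.5, 204.5]
ee_rot: [[0.991, -0.137, -0.001], [-0.137, -0.991, 0.0], [-0.001, -0.0, -1.0]]
contact_force: [-0.2, -0.5, -0.4]
opening: 0.001
grip_force: 0.0
14.325 F [-0.06  0.4   0.1 ] sd [0.37 0.62 0.57] TCP [552.59 -50.53 204.82]
the job is handed in; nothing more can be done
None
```

I traced the rail from the green-magnet mark over all five marks to the red-magnet mark without lifting off, at a steady 3 N or so (about 4 mm of give by force and TCP height), then lifted clear and handed the job in at about 14 s.

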